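# Fetch the tumbler blank from behind the ink bottles and load the press

## Robot

A 6-joint arm with a two-finger parallel gripper is mounted at the origin on the work surface. World frame = base frame: x ahead of the robot, y to its left, z up, the work surface at z = 0. Lengths are in mm, angles in degrees, forces in N, time in s.
With the tool pointing down it reaches from about 375 to 975 mm from the base axis. Payload 3.8 kg.
Tool frame: the origin (TCP) lies midway between the tips of the shut fingers; the grasp point (between the pads) lies 19 mm behind it; z points along the fingers, y is the line along which they close (so a half turn about z gives the same grasp; the last joint's range is limited). The gripper opens to 88 mm and grips with 3 to 60 N. Pads are 18 mm wide; open, the fingers measure 123 mm over their backs; the gripper's body (75 mm by 187 mm) begins 45 mm behind the grasp point.
Start: joints at [71.912, 15.12, 91.902, -0, 72.978, -2.114], TCP at [185.759, 648.931, 212.906] pointing down, gripper open.
Joint ranges: [-150.88, 150.88], [-54.13, 125.18], [17.81, 147.31], [-75.09, 255.09], [0, 152.58], [-146.25, 146.25]. Speed limits (degrees/s): [147.25, 147.25, 180, 180, 180, 180].

## Interface

Orientations are given as [roll, pitch, yaw] about the fixed x, y, z axes, in that order (R = Rz(yaw) Ry(pitch) Rx(roll)).
In Python, from bench import ctrl gives the robot as it stands.
- The arm moves only by the shell command python3 -m jog 'ROWS' [OPENING] [FORCE]. ROWS is JSON, a list that holds one entry, the list of rows, each a list of 6 numbers: the shift along the world's x, y, z in mm, then the turn, a rotation vector about the world's x, y, z in rad. In form: [[[tx, ty, tz, wx, wy, wz], ...]]. A call has 1 to 10 rows; each row shifts and turns the commanded pose from where the row before left it; what a row does not reach is not made up. A row lasts 1/12 s, in which the tool goes at most 41.7 mm and 7.16 degrees, less where a joint would pass 70% of its speed; a pose out of reach is approached as far as the arm can. A call is refused whole if a number of a shift passes 41.7 or a number of a turn 0.125, either way. A call with a gripper value outside its range is refused whole. OPENING is the closure in counts, from 0 (fully open) to 255 (shut), set as the call begins (- or left out, the last holds). The fingers move at their own pace and stop on an object; FORCE is the grip in N (left out, the last holds). Time passes only in rows, so rows that do not move let the fingers close. It gives the time, the measured TCP pose, the force, the opening and the grip force at its end, in the units of the state.
- ctrl.state(): the state, without advancing time (a new reading comes with each control period).
- ctrl.snapshot(name): name is "scene" or "top" or "wrist"; returns a dict with "pixels" (384x512x3 uint8, red, green, blue), "z_map" (384x512 float32, mm along the optical axis (not along the pixel's ray), 0 where there is no reading), "fx", "fy", "cx", "cy" (pixels), "k1" (the pictures are not rectified: a ray, as slopes to the right and down, at radius r is drawn at 1 + k1 r^2 times it, then the intrinsics apply), "xyz" and "attitude" of the camera in the world; the wrist camera has in their place "T_tool_cam" (4x4, takes a point from camera to tool coordinates, whose origin is the TCP and whose axes are the flange's). Camera axes: x right, y down, z forward; pixel columns grow to the right and rows downward; lengths in mm; the calibration is good to about 2 mm. A picture is of the moment at which its call begins: read the wrist's pose just before it.
- ctrl.finish_job(): hands the job in; it is judged then, once.
The state is a dict: "time_s": time; "joints": joint angles; "dq": joint speeds; "joint_efforts": joint torques, N m; "ee_pos": TCP position; "ee_rot": TCP orientation; "contact_force": force on the tool from outside, world axes, zero at the start; "torque": the same for the moment, N m; "width": finger opening in mm; "finger_force": force on a finger pad.
Only numpy, scipy, OpenCV 4.12 (cv2) and the standard library are available. Lean on these libraries where they do the work, as an engineer would, in place of code of your own. Each camera call takes 0.05 s, during which the arm holds its last target. There are 200 camera calls.

## Task

The white tumbler blank lies at the back of the organiser behind three ink bottles: move all three bottles out of the way onto the grey mat, standing upright, then lift out the tumbler and lay it centred in the cradle of the open tumbler press, along the cradle. Only when the tumbler is in the press, put the bottles back in the organiser, each upright on the very spot where it stood at the beginning. Set everything down without dropping it, never tip a bottle over, and leave the glitter jar and the mug where they are.

Things in the scene. Friction and masses are not known exactly. Their poses are not given: they have to be found in the camera images.
- ink_cyan_center (a point): centre (64 mm above the foot) of the cyan ink bottle: upright, 128 mm tall, body 44 mm in diameter and straight from foot to 104 mm, cyan with a white label band, a cyan cap 26 mm in diameter on top, 0.13 kg; z up the bottle. Starts standing in the front row of the organiser with the other two, in any order.
- ink_magenta_center (a point): centre (64 mm above the foot) of the magenta ink bottle: upright, 128 mm tall, body 44 mm in diameter and straight from foot to 104 mm, magenta with a white label band, a magenta cap 26 mm in diameter on top, 0.13 kg; z up the bottle. Starts standing in the front row of the organiser with the other two, in any order.
- ink_yellow_center (a point): centre (64 mm above the foot) of the yellow ink bottle: upright, 128 mm tall, body 44 mm in diameter and straight from foot to 104 mm, yellow with a white label band, a yellow cap 26 mm in diameter on top, 0.13 kg; z up the bottle. Starts standing in the front row of the organiser with the other two, in any order.
- tumbler_center (a point): centre of the white tumbler blank, a straight closed cylinder with steel-coloured ends, 62 mm in diameter, 150 mm long, 0.24 kg, lying level on its side, y along its length. Starts in the back row of the organiser, between two low ribs that stop it rolling (12 mm above the table). Goes into the press either way round.
- organiser: fixed light-wood tray, x from -48 to +118 mm, y +-132 mm, floor top 6 mm above the underside origin; rims 16 mm (front, -x), 24 (sides), 40 (back) high. Bottles stand along y near x=-16, y=-62, 0, 62 mm, about 18 mm apart; the tumbler lies along y at x=45 mm, top at 68 mm, 8 to 11 mm from the bottles: no finger fits between, so grip bottles higher, across x
- mat: fixed dark grey flat mat, 125 mm (its x) by 250 mm (its y), 4 mm thick, with a small raspberry-red tab at one edge: the side area for the bottles, with room for three in a row along its y at 75 mm spacing. Origin at the centre of its underside, z up.
- press_seat (a point): where the tumbler's centre belongs: middle of the white trough (170 mm long, along y; open top; edges 19 mm below this point, 31 mm out) of the fixed silver tumbler press, 75 mm above the table, z up. Rods along y 46 mm out, 23 mm below. End plates and arms at y=+-117 to 130 mm; from the table, plates rise 80 mm, black handle bar (x=-160 mm) 125 mm, control box (x=100 to 160 mm) 70 mm
- jar_center (a point): centre of a small bystander, the glass jar of violet glitter with a white lid, 31 mm in diameter and 37 mm tall, standing in the organiser 5 mm or more from the +y end of the row of bottles. Not to be moved.
- mug_center (a point): half-way up a bystander, the white mug, 76 mm in diameter and 92 mm tall with a handle, standing on the table beyond the mat. Not to be moved.
Things that resemble listed ones, but are neither listed nor needed, are in the scene too. What is meant by the part that bears ink_magenta_center is not green or red, and is the larger of those in its own colour.

How it is judged:
By the outcome, as a careful person would: the job done as asked, in the order asked, and still so for the second after the job is handed in, with the robot touching nothing.
It also fails if it takes over 152 s, if anything falls off the work surface, if the arm or the gripper's body presses on something with over 40 N, if the wrist force passes 120 N, or if a joint passes its speed limit or range.

## Working session

There is one attempt and no reset: what is moved stays moved. The work goes in short steps, Python scripts to look and compute and a shell command to move; the robot and the scene stay as the last step left them, time stands still between calls to the robot, and variables do not carry over. Pictures are saved under pics/ and viewed, at most 14 in all, crops included, and the job is handed in when it is done.

```bash
mkdir -p pics; ls; cat > h.py <<'E'
import numpy as np,cv2
from scipy.spatial.transform import Rotation as R
from bench import ctrl
def snap(n):
    s=ctrl.state(); d=ctrl.snapshot(n)
    if 'T_tool_cam' in d:
        T=np.eye(4);T[:3,:3]=R.from_euler('xyz',s['ee_rot'],degrees=True).as_matrix();T[:3,3]=s['ee_pos'];d['T']=T@np.array(d['T_tool_cam'])
    else:
        a=np.array(d['attitude'],float);T=np.eye(4)
        T[:3,:3]=a if a.shape==(3,3) else R.from_euler('xyz',a,degrees=True).as_matrix();T[:3,3]=d['xyz'];d['T']=T
    K=np.array([[d['fx'],0,d['cx']],[0,d['fy'],d['cy']],[0,0,1]])
    v,u=np.mgrid[:384,:512];p=np.stack([(u-d['cx'])/d['fx'],(v-d['cy'])/d['fy']],-1);q=p.copy()
    for _ in range(8): q=p/(1+d['k1']*(q**2).sum(-1,keepdims=True))
    d['ray']=np.dstack([q,np.ones((384,512))])
    d['P']=(d['ray']*d['z_map'][...,None])@d['T'][:3,:3].T+d['T'][:3,3]
    d['P'][d['z_map']==0]=np.nan
    return d
def save(d,f,crop=None,k=1.5):
    im=d['pixels'][...,::-1]
    if crop: x0,y0,x1,y1=crop; im=im[y0:y1,x0:x1]
    cv2.imwrite('pics/'+f,cv2.resize(im,None,fx=k,fy=k,interpolation=cv2.INTER_CUBIC))
E
python3 - <<'E'
from h import *
import pickle
for n in('top','scene'):
    d=snap(n);save(d,n+'.png');pickle.dump(d,open(n+'.pkl','wb'));print(n,d['xyz'],d['attitude'])
print(ctrl.state())
E
```

```text
pics
top [ 280.16882803   14.27461094 1493.45483012] [-169.37818477    0.36358407  -90.03976321]
scene [ 946.5710818  -450.78298154 1014.94719046] [-146.68325825   -0.61107039   44.79338806]
{'time_s': 0.1, 'joints': array([ 7.19114199e+01,  1.51632943e+01,  9.19742537e+01, -1.59957044e-03,
        7.29795711e+01, -2.11382170e+00]), 'dq': array([ 0.07936452, -0.04037529, -0.06821384,  0.13345608, -0.05538226,
        0.06391975]), 'joint_efforts': array([ 7.16193354e-04, -5.03611600e+01, -3.58077335e+01,  7.31517957e-02,
        2.32059049e-02, -5.40721157e-05]), 'ee_pos': array([185.55355859, 648.25035946, 211.72302319]), 'ee_rot': array([-1.79882904e+02, -2.79239993e-03,  1.64025709e+02]), 'contact_force': array([-0.29181298, -0.01190419, -0.08737217]), 'torque': array([ 0.04268598, -0.06510436,  0.01320229]), 'finger_force': 0.0, 'width': 88.33376905863112}
```

View pics/top.png

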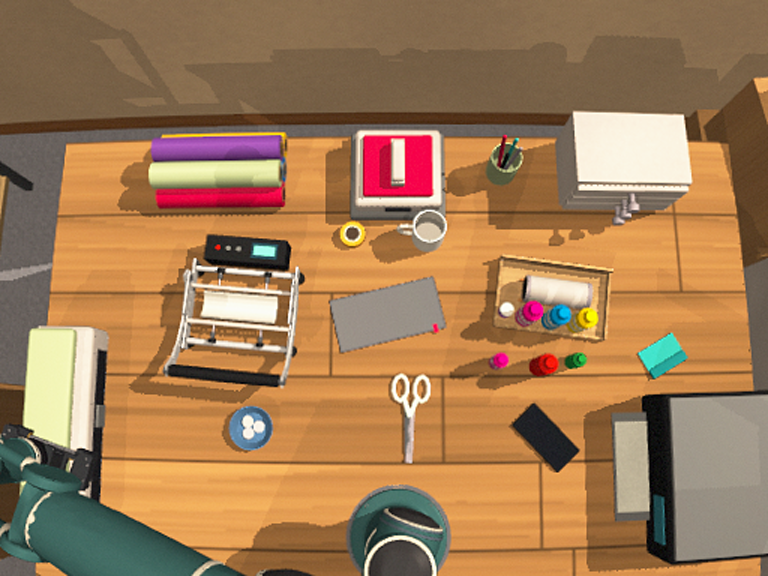

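View pics/scene.png

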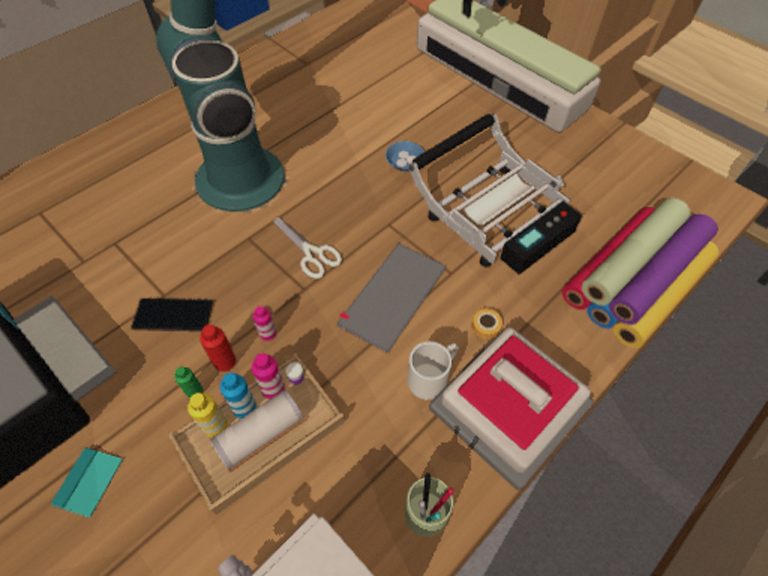

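The top view (1.5×) shows the mat at about (388,314). The organiser holds, left to right, the glitter jar (507,310), magenta (533,312), cyan (559,316) and yellow (588,317), with the tumbler behind at (557,291). The press trough is at (240,306). The decoy bottles at (500,360), (545,365) and (576,360) stand in front of the organiser. The scene view shows the same layout.

```bash
python3 - <<'E'
from h import *
import pickle
d={n:pickle.load(open(n+'.pkl','rb')) for n in('top','scene')}
def reg(d,c,zlo,zhi,f=None):
    x0,y0,x1,y1=[int(v/1.5) for v in c]
    m=np.zeros((384,512),bool);m[y0:y1,x0:x1]=1
    P=d['P'];m&=(P[...,2]>zlo)&(P[...,2]<zhi)
    if f is not None:m&=f
    return P[m],m
t=d['top'];hsv=cv2.cvtColor(t['pixels'],cv2.COLOR_RGB2HSV)
for n,c in dict(mag=(518,295,546,330),cy=(546,300,573,330),yel=(575,300,602,330),jar=(497,300,517,320),sm=(490,350,512,372),red=(528,350,560,380),grn=(565,348,590,372)).items():
    P,m=reg(t,c,10,200,hsv[...,1]>120 if n!='jar' else None)
    if len(P): 
        zt=np.percentile(P[:,2],97);Q=P[P[:,2]>zt-8];print(n,len(P),zt,Q.mean(0).round(1),Q.min(0).round(),Q.max(0).round(),len(Q))
P,m=reg(t,(515,270,600,310),45,80,hsv[...,1]<80);print('tumbler',len(P),P.min(0),P.max(0))
Q=P[P[:,2]>np.percentile(P[:,2],80)];print(Q.mean(0));x=Q[:,:2]-Q[:,:2].mean(0);w,v=np.linalg.eigh(x.T@x);print('axis',np.degrees(np.arctan2(*v[:,1][::-1])),'ext',np.ptp(x@v[:,1]))
# mat
def rect(m,lab,k=1):
    c=max(cv2.findContours(m.astype(np.uint8),cv2.RETR_EXTERNAL,cv2.CHAIN_APPROX_NONE)[0],key=cv2.contourArea)
    p=t['P'][m]; c2=c[:,0];q=t['P'][c2[:,1],c2[:,0],:2].astype(np.float32);q=q[~np.isnan(q).any(1)];print(lab,cv2.minAreaRect(q))
P,m=reg(t,(325,270,450,355),-10,12,(hsv[...,1]<60));rect(m,'mat')
P,m=reg(t,(490,250,620,345),10,50,None)
rect(m,'org')
P,m=reg(t,(200,285,282,325),25,62,(hsv[...,1]<50)&(hsv[...,2]>190));rect(m,'trough');print(P.mean(0),np.percentile(P[:,2],[2,50,98]))
for z,l in((60,'press'),):
    P,m=reg(t,(160,225,305,390),z,140);print(P.min(0),P.max(0)); 
P,m=reg(t,(165,350,290,390),105,140);rect(m,'bar')
P,m=reg(t,(200,230,292,270),60,80);rect(m,'box')
P,m=reg(t,(410,205,450,250),60,110);print('mug',P.min(0),P.max(0))
E
```

```text
mag 217 134.8728964416852 [ 491.2 -289.7  132.3] [ 477. -302.  128.] [ 504. -278.  140.] 48
cy 180 134.08688102486005 [ 481.7 -351.2  131.9] [ 471. -364.  127.] [ 493. -339.  141.] 42
yel 176 135.49285106415147 [ 475.7 -410.3  132. ] [ 467. -422.  128.] [ 484. -398.  137.] 40
jar 97 46.36516092809283 [ 504.4 -244.8   42.4] [ 490. -257.   39.] [ 519. -229.   50.] 50
sm 89 98.09473603955541 [ 389.4 -222.5   94.6] [ 382. -230.   90.] [ 399. -214.  100.] 24
red 225 128.48489193840246 [ 378.8 -320.1  125.8] [ 367. -331.  121.] [ 392. -308.  133.] 51
grn 122 93.75180918532193 [ 388.2 -396.5   91. ] [ 381. -405.   86.] [ 397. -390.   96.] 26
tumbler 724 [ 502.67138362 -438.56011589   45.00270893] [ 579.26998726 -270.75186711   75.11634894]
[ 541.9745484  -364.38548876   68.24740429]
axis 83.36667130301426 ext 158.42950544053662
mat ((501.34991455078125, 25.241653442382812), (124.2818603515625, 247.74356079101562), 13.3905029296875)
org ((535.66796875, -357.8070068359375), (264.64208984375, 167.60501098632812), 82.73958587646484)
trough ((511.6773681640625, 359.91064453125), (170.67088317871094, 57.38235855102539), 85.19660186767578)
[513.93029121 358.33076726  46.50285761] [37.37267028 46.29344901 56.12895699]
[328.04681238 224.39938242  60.00548057] [676.46449474 504.8386186  129.71647912]
bar ((352.3077087402344, 372.07684326171875), (260.8853454589844, 35.11481857299805), 86.87751007080078)
box ((638.9835205078125, 348.76458740234375), (190.31736755371094, 61.684242248535156), 84.86797332763672)
mug [ 647.28784012 -106.86729259   60.39239937] [742.7711694  -26.53339598  98.32787857]
```

```bash
python3 -m jog '[[[20,-33,6,0,0,-0.1],[20,-33,6,0,0,-0.1],[20,-33,6,0,0,-0.1],[20,-33,6,0,0,-0.1],[20,-33,6,0,0,-0.1],[20,-33,6,0,0,-0.1],[20,-33,6,0,0,-0.1],[20,-33,6,0,0,-0.1],[20,-33,6,0,0,-0.1],[20,-33,6,0,0,-0.1]]]' 0 && python3 -m jog '[[[20,-33,6,0,0,-0.1],[20,-33,6,0,0,-0.1],[20,-33,6,0,0,-0.1],[20,-33,6,0,0,-0.1],[14,-33,6,0,0,-0.014],[0,-36,0,0,0,0],[0,-36,0,0,0,0],[0,-36,0,0,0,0],[0,-36,0,0,0,0],[0,-36,0,0,0,0]]]' && python3 -m jog '[[[0,-36,0,0,0,0],[0,-36,0,0,0,0],[0,-36,0,0,0,0],[0,-36,0,0,0,0],[0,-36,0,0,0,0],[0,-36,0,0,0,0],[0,-36,0,0,0,0],[0,-36,0,0,0,0],[0,0,0,0,0,0],[0,0,0,0,0,0]]]'
python3 - <<'E'
from h import *
import pickle
d=snap('wrist');save(d,'w1.png');pickle.dump(d,open('w1.pkl','wb'));s=ctrl.state();print(s['ee_pos'],s['ee_rot'],s['joints'],s['time_s'],d['T'])
E
```

```text
time_s: 0.93
ee_pos: [386.0, 317.1, 272.9]
ee_rot: [-180.0, 0.0, 106.5]
contact_force: [0.5, 0.2, -0.4]
width: 87.8
finger_force: 0.0
time_s: 1.77
ee_pos: [479.1, -27.8, 302.5]
ee_rot: [-180.0, -0.0, 83.0]
contact_force: [1.0, -0.1, 0.4]
width: 88.2
finger_force: 0.0
time_s: 2.6
ee_pos: [479.1, -315.4, 301.8]
ee_rot: [-179.9, -0.1, 82.8]
contact_force: [-0.1, 0.8, -0.9]
width: 88.1
finger_force: 0.0
[ 479.25147374 -314.11645894  302.01966082] [-1.79913446e+02 -8.34971813e-02  8.29157112e+01] [-3.57529033e+01  1.69202178e+00  9.78750262e+01  3.21741138e-02
  8.05489540e+01 -2.86739929e+01] 2.65 [[ 9.91989618e-01 -1.21535402e-01 -3.44346219e-02  4.88293239e+02]
 [-1.26300413e-01 -9.59006306e-01 -2.53683093e-01 -2.50524088e+02]
 [-2.19154292e-03  2.56000102e-01 -9.66674270e-01  4.74278152e+02]
 [ 0.00000000e+00  0.00000000e+00  0.00000000e+00  1.00000000e+00]]
```

View pics/w1.png

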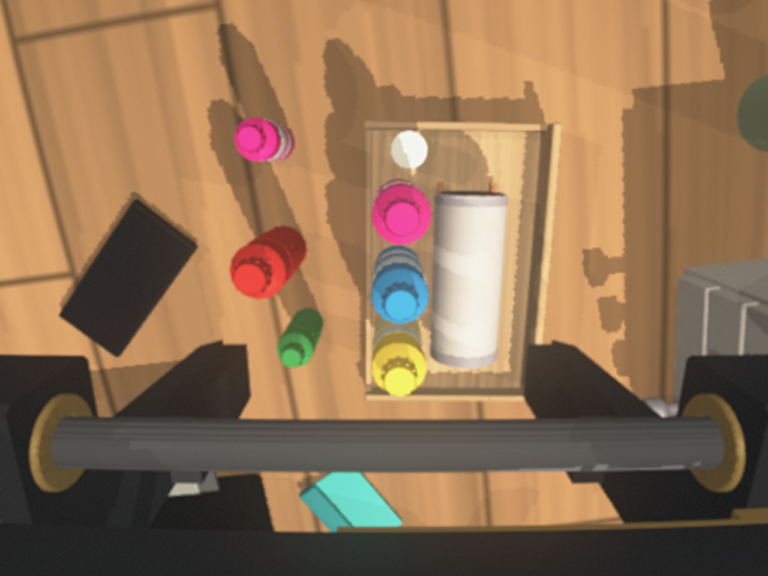

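The wrist view (1.5×) shows the whole organiser. The cap tops are at magenta (402,216), cyan (402,305) and yellow (400,381), and the tumbler is centred at about (471,279).

```bash
python3 - <<'E'
from h import *
import pickle
d=pickle.load(open('w1.pkl','rb'));P=d['P'];hsv=cv2.cvtColor(d['pixels'],cv2.COLOR_RGB2HSV)
T=d['T']
def px(u,v,z):
    r=T[:3,:3]@d['ray'][int(round(v/1.5)),int(round(u/1.5))];return (T[:3,3]+r*(z-T[2,3])/r[2]).round(1)
def box(c):
    m=np.zeros((384,512),bool);x0,y0,x1,y1=[int(v/1.5) for v in c];m[y0:y1,x0:x1]=1;return m
for n,u,v in(('mag',402,216),('cy',402,305),('yel',400,381)):
    m=box((u-30,v-30,u+30,v+30))&(P[...,2]>124)&(P[...,2]<145)
    c,r=cv2.minEnclosingCircle(P[m][:,:2].astype(np.float32));print(n,'px',px(u,v,134),'depth',P[m].mean(0).round(1),'circ',np.round(c,1),round(r,1))
m=box((430,185,515,375))&(P[...,2]>50)&(P[...,2]<80)&(hsv[...,1]<90)
Q=P[m];print('top z',np.percentile(Q[:,2],[50,90,97]));c=cv2.minAreaRect(Q[:,:2].astype(np.float32));print(c)
print('tumbler ends px', px(472,197,66),px(466,362,66))
print('corner org', px(367,125,24),px(367,398,24),px(558,126,40),px(525,400,40))
print('jar',px(409,149,43))
E
```

```text
mag px [ 493.  -290.5  134. ] depth [ 492.3 -291.5  133.9] circ [ 492.4 -292.1] 13.8
cy px [ 485.6 -352.9  134. ] depth [ 484.  -351.4  133.4] circ [ 483.8 -352.9] 14.2
yel px [ 477.4 -411.6  134. ] depth [ 476.3 -409.3  133.2] circ [ 476.  -411.4] 14.1
top z [65.10512914 68.4277476  69.10596893]
((545.106689453125, -363.33734130859375), (151.0843048095703, 58.08417510986328), 82.16852569580078)
tumbler ends px [ 552.5 -290.    66. ] [ 535.3 -432.6   66. ]
corner org [ 474.4 -221.2   24. ] [ 439.3 -477.4   24. ] [ 633.1 -242.8   40. ] [ 591.1 -492.    40. ]
jar [ 507.2 -246.    43. ]
```

```bash
python3 -m jog '[[[6.5,11.5,-20,0,0,0],[6.5,11.5,-38,0,0,0],[0,0,-38,0,0,0],[0,0,-38,0,0,0],[0,0,-38,0,0,0],[0,0,-25,0,0,0],[0,0,-15,0,0,0],[0,0,-10,0,0,0],[0,0,0,0,0,0],[0,0,0,0,0,0]]]' 0
```

```text
time_s: 3.48
ee_pos: [493.1, -290.2, 81.3]
ee_rot: [180.0, -0.0, 83.1]
contact_force: [0.4, -0.1, -1.2]
width: 88.1
finger_force: 0.0
```

```bash
python3 -m jog '[[[-0.8,-0.8,0,0,0,0],[0,0,0,0,0,0],[0,0,0,0,0,0],[0,0,0,0,0,0],[0,0,0,0,0,0],[0,0,0,0,0,0],[0,0,0,0,0,0],[0,0,0,0,0,0],[0,0,0,0,0,0],[0,0,0,0,0,0]]]' 255 15
```

```text
time_s: 4.32
ee_pos: [492.1, -292.0, 81.0]
ee_rot: [180.0, 0.0, 83.0]
contact_force: [-0.4, 0.1, 2.0]
width: 43.0
finger_force: 15.0
```

```bash
python3 -m jog '[[[0,0,15,0,0,0],[0,0,30,0,0,0],[0,0,15,0,0,0],[-0.8,15,0,0,0,0],[-0.8,30,0,0,0,0],[-0.7,38,0,0,0,0],[-0.7,38,0,0,0,0],[-0.7,38,0,0,0,0],[-0.7,38,0,0,0,0],[-0.7,38,0,0,0,0]]]' 255 25 && python3 -m jog '[[[-0.7,38,0,0,0,0],[-0.7,38,0,0,0,0],[-0.7,38,0,0,0,0],[-0.7,25,0,0,0,0],[-0.7,15,0,0,0,0],[0,0,-30,0,0,0],[0,0,-15,0,0,0],[0,0,-8,0,0,0],[0,0,-4,0,0,0],[0,0,0,0,0,0]]]'
```

```text
time_s: 5.15
ee_pos: [484.8, -54.1, 139.1]
ee_rot: [-179.8, -0.0, 83.0]
contact_force: [0.3, 0.0, -2.3]
width: 41.9
finger_force: 25.0
time_s: 5.98
ee_pos: [481.7, 97.1, 82.3]
ee_rot: [-179.8, 0.0, 83.0]
contact_force: [-1.3, -0.8, -0.9]
width: 42.1
finger_force: 25.0
```

```bash
python3 -m jog '[[[0,0,-1.5,0,0,0],[0,0,-1,0,0,0],[0,0,-0.7,0,0,0],[0,0,0,0,0,0],[0,0,0,0,0,0]]]'; python3 -m jog '[[[0,0,-0.5,0,0,0],[0,0,0,0,0,0],[0,0,0,0,0,0]]]'
```

```text
time_s: 6.4
ee_pos: [483.9, 97.0, 81.3]
ee_rot: [179.9, -0.0, 83.0]
contact_force: [0.9, 0.2, -1.2]
width: 42.0
finger_force: 25.0
time_s: 6.65
ee_pos: [483.4, 97.1, 80.3]
ee_rot: [180.0, -0.0, 83.0]
contact_force: [-0.3, 0.5, -2.0]
width: 42.3
finger_force: 25.0
```

```bash
python3 -m jog '[[[0,0,-0.7,0,0,0],[0,0,-0.6,0,0,0],[0,0,0,0,0,0]]]'; python3 -m jog '[[[0,0,-0.5,0,0,0],[0,0,0,0,0,0]]]';python3 -m jog '[[[0,0,0,0,0,0]]]'
```

```text
time_s: 6.9
ee_pos: [483.5, 97.1, 79.1]
ee_rot: [180.0, -0.0, 83.0]
contact_force: [-1.3, 0.1, 0.5]
width: 42.2
finger_force: 25.0
time_s: 7.07
ee_pos: [483.6, 97.2, 79.0]
ee_rot: [180.0, -0.0, 83.0]
contact_force: [-1.5, -0.4, 4.3]
width: 42.1
finger_force: 25.0
time_s: 7.15
ee_pos: [483.6, 97.2, 79.0]
ee_rot: [180.0, -0.0, 83.0]
contact_force: [-0.9, 0.4, 5.2]
width: 42.2
finger_force: 25.0
```

```bash
python3 -m jog '[[[0,0,0,0,0,0],[0,0,0,0,0,0],[0,0,0,0,0,0],[0,0,0,0,0,0],[0,0,0,0,0,0],[0,0,20,0,0,0],[0,0,35,0,0,0],[0,-20,20,0,0,0],[0,-38,0,0,0,0],[0,-38,0,0,0,0]]]' 0 && python3 -m jog '[[[0,-38,0,0,0,0],[0,-38,0,0,0,0],[0,-38,0,0,0,0],[0,-38,0,0,0,0],[0,-38,0,0,0,0],[0,-38,0,0,0,0],[0,-38,0,0,0,0],[0,-38,0,0,0,0],[0.3,-30,0,0,0,0],[0.3,-19,0,0,0,0]]]' && python3 -m jog '[[[0,0,0,0,0,0],[0,0,-35,0,0,0],[0,0,-25,0,0,0],[0,0,-10,0,0,0],[0,0,-3.2,0,0,0],[0,0,0,0,0,0],[0,0,0,0,0,0]]]'
```

```text
time_s: 7.98
ee_pos: [485.1, 0.8, 155.7]
ee_rot: [179.7, -0.0, 83.2]
contact_force: [0.2, -0.3, 0.1]
width: 87.9
finger_force: 0.0
time_s: 8.82
ee_pos: [483.5, -355.2, 153.1]
ee_rot: [180.0, 0.1, 82.9]
contact_force: [-0.3, -0.1, -1.2]
width: 87.7
finger_force: 0.0
time_s: 9.4
ee_pos: [484.8, -351.9, 81.4]
ee_rot: [179.9, 0.0, 83.0]
contact_force: [0.3, 0.2, 0.7]
width: 88.5
finger_force: 0.0
```

```bash
python3 -m jog '[[[-0.4,0,-0.5,0,0,0],[0,0,0,0,0,0],[0,0,0,0,0,0],[0,0,0,0,0,0],[0,0,0,0,0,0],[0,0,0,0,0,0],[0,0,0,0,0,0],[0,0,0,0,0,0],[0,0,0,0,0,0],[0,0,0,0,0,0]]]' 255 25 && python3 -m jog '[[[0,0,15,0,0,0],[0,0,30,0,0,0],[0,0,15,0,0,0],[1.4,15,0,0,0,0],[1.4,30,0,0,0,0],[1.4,38,0,0,0,0],[1.4,38,0,0,0,0],[1.4,38,0,0,0,0],[1.4,38,0,0,0,0],[1.4,38,0,0,0,0]]]' && python3 -m jog '[[[1.4,38,0,0,0,0],[1.4,38,0,0,0,0],[1.4,36,0,0,0,0],[1.4,20,0,0,0,0],[1.4,10,0,0,0,0],[0,0,-30,0,0,0],[0,0,-15,0,0,0],[0,0,-8,0,0,0],[0,0,-5,0,0,0],[0,0,-2,0,0,0]]]' && python3 -m jog '[[[0,0,-1,0,0,0],[0,0,-0.5,0,0,0],[0,0,-0.3,0,0,0],[0,0,0,0,0,0],[0,0,0,0,0,0]]]'
```

```text
time_s: 10.23
ee_pos: [483.6, -351.9, 79.8]
ee_rot: [180.0, 0.0, 83.0]
contact_force: [0.5, -0.4, 0.3]
width: 42.9
finger_force: 25.0
time_s: 11.07
ee_pos: [491.6, -114.0, 137.9]
ee_rot: [-179.9, -0.1, 83.0]
contact_force: [1.2, -0.2, -1.4]
width: 42.3
finger_force: 25.0
time_s: 11.9
ee_pos: [499.5, 24.8, 78.5]
ee_rot: [-179.9, 0.0, 83.0]
contact_force: [-0.0, 0.4, -0.2]
width: 42.7
finger_force: 25.0
time_s: 12.32
ee_pos: [500.9, 25.0, 78.6]
ee_rot: [179.9, -0.0, 83.0]
contact_force: [-0.0, 0.1, -1.2]
width: 42.7
finger_force: 25.0
```

```bash
python3 -m jog '[[[0,0,-0.5,0,0,0],[0,0,0,0,0,0],[0,0,0,0,0,0]]]';python3 -m jog '[[[0,0,-0.4,0,0,0],[0,0,0,0,0,0],[0,0,0,0,0,0]]]'
```

```text
time_s: 12.57
ee_pos: [500.7, 25.1, 77.8]
ee_rot: [180.0, -0.0, 83.0]
contact_force: [0.2, -1.0, 0.5]
width: 42.8
finger_force: 25.0
time_s: 12.82
ee_pos: [501.0, 25.1, 77.7]
ee_rot: [179.9, -0.0, 83.0]
contact_force: [-0.7, -0.4, 4.3]
width: 42.9
finger_force: 25.0
```

```bash
python3 -m jog '[[[0,0,0,0,0,0],[0,0,0,0,0,0],[0,0,0,0,0,0],[0,0,0,0,0,0],[0,0,0,0,0,0],[0,0,20,0,0,0],[0,0,35,0,0,0],[-1.9,-20,20,0,0,0],[-1.9,-38,0,0,0,0],[-1.9,-38,0,0,0,0]]]' 0 && python3 -m jog '[[[-1.9,-38,0,0,0,0],[-1.9,-38,0,0,0,0],[-1.9,-38,0,0,0,0],[-1.9,-38,0,0,0,0],[-1.9,-38,0,0,0,0],[-1.9,-38,0,0,0,0],[-1.9,-38,0,0,0,0],[-1.9,-38,0,0,0,0],[-1.9,-24,0,0,0,0],[-1.9,-12,0,0,0,0]]]' && python3 -m jog '[[[0,0,0,0,0,0],[0,0,-35,0,0,0],[0,0,-25,0,0,0],[0,0,-10,0,0,0],[0,0,-2.5,0,0,0],[0,0,0,0,0,0],[0,0,0,0,0,0]]]'
```

```text
time_s: 13.65
ee_pos: [496.3, -71.3, 154.3]
ee_rot: [179.7, 0.0, 83.2]
contact_force: [-0.3, -0.2, -0.2]
width: 88.4
finger_force: 0.0
time_s: 14.48
ee_pos: [475.1, -414.2, 151.6]
ee_rot: [180.0, 0.0, 82.9]
contact_force: [0.0, 1.1, 0.2]
width: 88.1
finger_force: 0.0
time_s: 15.07
ee_pos: [476.7, -410.7, 80.9]
ee_rot: [179.9, 0.1, 83.1]
contact_force: [0.3, 0.1, 0.3]
width: 88.4
finger_force: 0.0
```

```bash
python3 -m jog '[[[0,0,-0.5,0,0,0],[0,0,0,0,0,0],[0,0,0,0,0,0],[0,0,0,0,0,0],[0,0,0,0,0,0],[0,0,0,0,0,0],[0,0,0,0,0,0],[0,0,0,0,0,0],[0,0,0,0,0,0],[0,0,0,0,0,0]]]' 255 25 && python3 -m jog '[[[0,0,15,0,0,0],[0,0,30,0,0,0],[0,0,15,0,0,0],[3.5,15,0,0,0,0],[3.5,30,0,0,0,0],[3.5,38,0,0,0,0],[3.5,38,0,0,0,0],[3.5,38,0,0,0,0],[3.5,38,0,0,0,0],[3.5,38,0,0,0,0]]]' && python3 -m jog '[[[3.5,38,0,0,0,0],[3.5,38,0,0,0,0],[3.5,28,0,0,0,0],[3.5,16,0,0,0,0],[3.5,8,0,0,0,0],[0,0,-30,0,0,0],[0,0,-15,0,0,0],[0,0,-8,0,0,0],[0,0,-5,0,0,0],[0,0,-2,0,0,0]]]' && python3 -m jog '[[[0,0,-1,0,0,0],[0,0,-0.5,0,0,0],[0,0,-0.5,0,0,0],[0,0,0,0,0,0],[0,0,0,0,0,0]]]' && python3 -m jog '[[[0,0,-0.4,0,0,0],[0,0,0,0,0,0],[0,0,0,0,0,0]]]'
```

```text
time_s: 15.9
ee_pos: [475.7, -410.9, 79.0]
ee_rot: [180.0, 0.0, 83.0]
contact_force: [0.8, -0.0, 0.5]
width: 42.6
finger_force: 25.0
time_s: 16.73
ee_pos: [498.7, -172.8, 137.3]
ee_rot: [-179.9, -0.1, 83.0]
contact_force: [0.7, 0.4, -1.6]
width: 42.8
finger_force: 25.0
time_s: 17.57
ee_pos: [516.8, -48.0, 77.8]
ee_rot: [-179.9, 0.0, 83.0]
contact_force: [-0.1, 0.3, -0.7]
width: 42.7
finger_force: 25.0
time_s: 17.98
ee_pos: [518.2, -48.1, 77.7]
ee_rot: [179.9, -0.0, 83.0]
contact_force: [0.5, 0.6, -0.6]
width: 42.8
finger_force: 25.0
time_s: 18.23
ee_pos: [518.1, -47.9, 77.1]
ee_rot: [179.9, 0.0, 83.0]
contact_force: [0.1, -0.6, 0.3]
width: 42.9
finger_force: 25.0
```

```bash
python3 -m jog '[[[0,0,-0.3,0,0,0],[0,0,0,0,0,0],[0,0,0,0,0,0],[0,0,0,0,0,0],[0,0,0,0,0,0],[0,0,0,0,0,0],[0,0,20,0,0,0],[0,0,35,0,0,0],[3,-20,38,0,0,0],[3,-38,30,0,0,0]]]' 0 && python3 -m jog '[[[3,-38,20,0,0,0],[3,-38,0,0,0,0],[3,-38,0,0,0,0],[3,-38,0,0,0,0],[3,-38,0,0,0,0],[1,-22,0,0,0,0],[0,-12,0,0,0,0],[0,0,0,0,0,0],[0,0,0,0,0,0],[0,0,0,0,0,0]]]'
cat > tum.py <<'E'
from h import *
d=snap('wrist');s=ctrl.state();print(s['ee_pos'],s['ee_rot'],s['time_s']);save(d,'w2.png')
P=d['P'];hsv=cv2.cvtColor(d['pixels'],cv2.COLOR_RGB2HSV)
m=(P[...,2]>40)&(P[...,2]<80)&(hsv[...,1]<90)&(abs(P[...,0]-545)<45)&(abs(P[...,1]+362)<95)
Q=P[m];print(len(Q),cv2.minAreaRect(Q[:,:2].astype(np.float32)),np.percentile(Q[:,2],[50,95]))
u=Q[Q[:,2]>np.percentile(Q[:,2],95)-3];vx,vy,x0,y0=cv2.fitLine(u[:,:2].astype(np.float32),cv2.DIST_L2,0,.01,.01).ravel();print('ridge',np.degrees(np.arctan2(vy,vx)),x0,y0, x0+vx/vy*(-362-y0))
E
python3 tum.py
```

```text
time_s: 19.07
ee_pos: [524.0, -98.4, 196.8]
ee_rot: [179.9, -0.1, 83.2]
contact_force: [0.9, -0.4, 0.2]
width: 87.7
finger_force: 0.0
time_s: 19.9
ee_pos: [538.9, -321.1, 213.0]
ee_rot: [-180.0, -0.1, 83.1]
contact_force: [0.5, 0.2, -0.3]
width: 88.1
finger_force: 0.0
[ 539.08838216 -320.93162996  213.16312987] [-1.79982034e+02 -4.41296794e-02  8.30898801e+01] 19.95
7990 ((545.4495239257812, -363.29693603515625), (150.7784881591797, 61.363189697265625), 82.47322082519531) [64.65043614 68.76989872]
ridge 82.14559 545.83136 -358.5511 545.3556
```

View pics/w2.png

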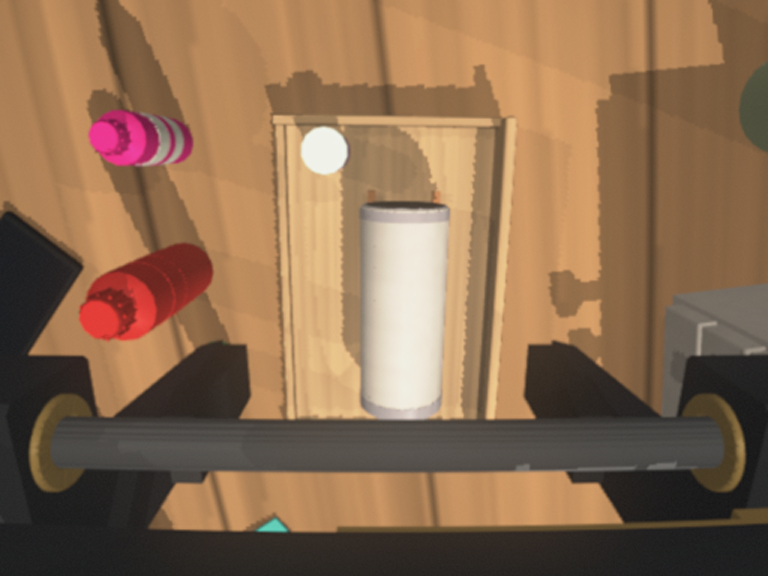

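View shows the emptied organiser: tumbler alone around (405,305), jar (324,150) in place.

```bash
python3 -m jog '[[[3.2,-21,0,0,0,-0.012],[3.1,-21.4,-30,0,0,0],[0,0,-38,0,0,0],[0,0,-38,0,0,0],[0,0,-30,0,0,0],[0,0,-25,0,0,0],[0,0,-17,0,0,0],[0,0,-10,0,0,0],[0,0,0,0,0,0],[0,0,0,0,0,0]]]' 0
```

```text
time_s: 20.78
ee_pos: [545.7, -364.1, 25.6]
ee_rot: [-180.0, -0.0, 82.4]
contact_force: [-0.6, 0.1, 0.1]
width: 88.3
finger_force: 0.0
```

```bash
python3 -m jog '[[[0,0,0,0,0,0],[0,0,0,0,0,0],[0,0,0,0,0,0],[0,0,0,0,0,0],[0,0,0,0,0,0],[0,0,0,0,0,0],[0,0,0,0,0,0],[0,0,0,0,0,0],[0,0,0,0,0,0]]]' 255 30 && python3 -m jog '[[[0,0,10,0,0,0],[0,0,25,0,0,0],[0,0,38,0,0,0],[0,0,35,0,0,0],[0,0,35,0,0,0],[-1.8,15,10,0,0,0.0027],[-1.8,30,3,0,0,0.0027],[-1.8,38,3,0,0,0.0027],[-1.8,38,3,0,0,0.0027],[-1.8,38,3,0,0,0.0027]]]' && python3 -m jog '[[[-1.8,38,3,0,0,0.0027],[-1.8,38,3,0,0,0.0027],[-1.8,38,3,0,0,0.0027],[-1.8,38,3,0,0,0.0027],[-1.8,38,3,0,0,0.0027],[-1.8,38,3,0,0,0.0027],[-1.8,38,3,0,0,0.0027],[-1.8,38,3,0,0,0.0027],[-1.8,38,3,0,0,0.0027],[-1.8,38,3,0,0,0.0027]]]' && python3 -m jog '[[[-1.8,38,3,0,0,0.0027],[-1.8,38,3,0,0,0.0027],[-1.8,25,3,0,0,0.0027],[-1.6,14,3,0,0,0.0027],[0,0,0,0,0,0],[0,0,0,0,0,0]]]'
python3 - <<'E'
from h import *
import pickle
d=snap('wrist');s=ctrl.state();print(s['ee_pos'],s['ee_rot'],s['time_s']);save(d,'w3.png');pickle.dump(d,open('w3.pkl','wb'))
E
```

```text
time_s: 21.53
ee_pos: [545.1, -365.3, 25.9]
ee_rot: [-180.0, 0.0, 82.3]
contact_force: [-2.6, 0.9, 5.9]
width: 52.3
finger_force: 27.7
time_s: 22.37
ee_pos: [535.8, -204.5, 190.2]
ee_rot: [-180.0, -0.0, 83.0]
contact_force: [1.0, 0.8, -2.0]
width: 51.9
finger_force: 25.8
time_s: 23.2
ee_pos: [517.6, 175.9, 220.3]
ee_rot: [-180.0, -0.0, 84.6]
contact_force: [1.0, 0.8, -1.3]
width: 52.1
finger_force: 25.8
time_s: 23.7
ee_pos: [511.1, 288.9, 232.1]
ee_rot: [-180.0, 0.1, 85.3]
contact_force: [-0.5, -0.3, -2.3]
width: 52.2
finger_force: 25.8
[511.19369475 288.00771407 231.86303708] [-1.79977554e+02  7.19544898e-02  8.52702508e+01] 23.75
```

View pics/w3.png

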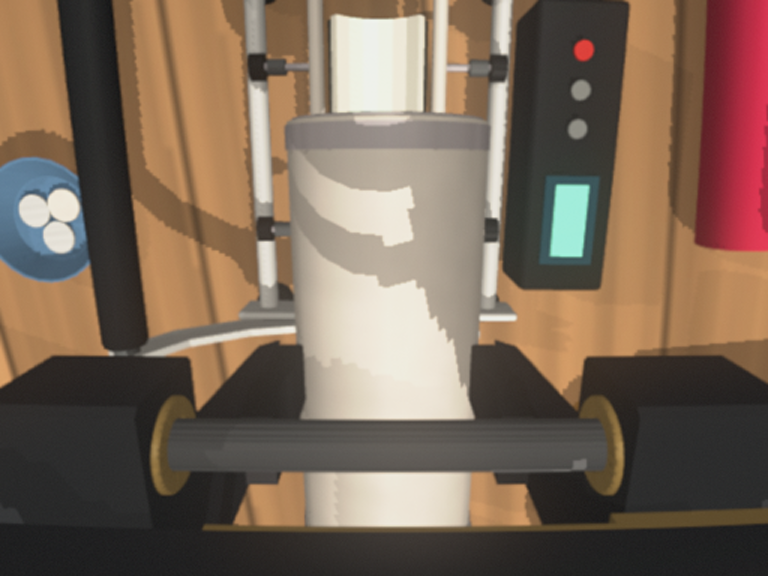

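```bash
python3 - <<'E'
from h import *
import pickle
d=pickle.load(open('w3.pkl','rb'));P=d['P']
for v in(125,135,150,180,210,240,260,360,):
    r=P[int(v/1.5),int(270/1.5):int(505/1.5)];r=r[r[:,2]>170];i=np.argmax(r[:,2]) if len(r) else 0
    if len(r):print(v,'xmin',r[:,0].min().round(1),'xmax',r[:,0].max().round(1),'ztop',np.percentile(r[:,2],95).round(1),'y',r[:,1].mean().round(1))
# trough, upper visible part
r=P[int(60/1.5)]; 
for u in range(235,515,6): print(u,r[int(u/1.5)].round(0),end=' ')
E
```

```text
125 xmin 489.4 xmax 546.4 ztop 275.1 y 362.3
135 xmin 487.8 xmax 547.6 ztop 275.1 y 359.7
150 xmin 488.5 xmax 546.6 ztop 274.9 y 355.9
180 xmin 488.0 xmax 545.9 ztop 274.9 y 348.2
210 xmin 486.9 xmax 544.5 ztop 274.6 y 340.4
240 xmin 486.2 xmax 544.0 ztop 274.5 y 332.3
260 xmin 485.2 xmax 543.8 ztop 274.7 y 326.8
360 xmin 479.3 xmax 546.0 ztop 274.5 y 297.5
235 [408. 435.   1.] 241 [412. 435.   1.] 247 [416. 435.  -1.] 253 [434. 424.  53.] 259 [437. 423.  52.] 265 [441. 424.  48.] 271 [445. 423.  48.] 277 [449. 423.  48.] 283 [453. 422.  49.] 289 [449. 431.   1.] 295 [453. 431.   0.] 301 [458. 430.   1.] 307 [462. 430.   0.] 313 [473. 420.  52.] 319 [477. 420.  52.] 325 [476. 429.  -0.] 331 [485. 419.  52.] 337 [489. 418.  56.] 343 [493. 418.  54.] 349 [497. 418.  51.] 355 [501. 418.  49.] 361 [504. 419.  45.] 367 [508. 418.  45.] 373 [512. 418.  44.] 379 [516. 417.  45.] 385 [520. 417.  44.] 391 [524. 417.  46.] 397 [528. 416.  48.] 403 [532. 415.  50.] 409 [536. 415.  52.] 415 [540. 414.  55.] 421 [544. 413.  56.] 427 [548. 414.  51.] 433 [552. 414.  50.] 439 [556. 413.  52.] 445 [560. 413.  52.] 451 [570. 421.   1.] 457 [575. 421.   1.] 463 [579. 420.   2.] 469 [584. 420.   1.] 475 [580. 412.  48.] 481 [584. 412.  49.] 487 [588. 411.  48.] 493 [591. 410.  53.] 499 [595. 410.  52.] 505 [599. 410.  53.] 511 [616. 418.  -0.]
```

```bash
python3 - <<'E'
from h import *
import pickle
d=pickle.load(open('w3.pkl','rb'));P=d['P'];T=d['T']
for u,v in((335,16),(378,20),(422,18)):
    c=int(u/1.5)
    print([(k,P[k,c].round(0).tolist(),d['pixels'][k,c].tolist()) for k in range(7,17)])
E
```

```text
[(7, [487.0, 463.0, -1.0], [126, 96, 66]), (8, [487.0, 462.0, 1.0], [134, 105, 78]), (9, [487.0, 461.0, 1.0], [161, 142, 117]), (10, [491.0, 445.0, 56.0], [198, 186, 164]), (11, [491.0, 444.0, 56.0], [212, 202, 180]), (12, [491.0, 443.0, 56.0], [212, 202, 179]), (13, [491.0, 443.0, 56.0], [209, 199, 178]), (14, [491.0, 442.0, 56.0], [209, 199, 177]), (15, [491.0, 441.0, 55.0], [209, 199, 177]), (16, [491.0, 440.0, 56.0], [209, 199, 177])]
[(7, [519.0, 460.0, 1.0], [123, 96, 70]), (8, [519.0, 459.0, 1.0], [123, 96, 70]), (9, [519.0, 458.0, 1.0], [124, 97, 71]), (10, [519.0, 457.0, 0.0], [124, 97, 70]), (11, [519.0, 456.0, 1.0], [122, 96, 70]), (12, [519.0, 455.0, 1.0], [165, 156, 135]), (13, [519.0, 443.0, 45.0], [233, 237, 224]), (14, [519.0, 442.0, 44.0], [239, 242, 232]), (15, [518.0, 441.0, 43.0], [237, 240, 230]), (16, [518.0, 440.0, 44.0], [237, 240, 230])]
[(7, [551.0, 457.0, 0.0], [119, 93, 69]), (8, [551.0, 456.0, 0.0], [103, 83, 61]), (9, [551.0, 455.0, 1.0], [120, 106, 89]), (10, [547.0, 441.0, 55.0], [188, 176, 154]), (11, [547.0, 440.0, 53.0], [229, 222, 198]), (12, [547.0, 439.0, 54.0], [233, 227, 208]), (13, [547.0, 438.0, 54.0], [233, 226, 208]), (14, [546.0, 437.0, 54.0], [233, 227, 208]), (15, [546.0, 437.0, 53.0], [233, 227, 208]), (16, [546.0, 436.0, 53.0], [233, 227, 208])]
```

```bash
python3 -m jog '[[[0.3,15,0,0,0,0],[0.3,30,0,0,0,0],[0.2,18,0,0,0,0],[0,7.6,-10,0,0,0],[0,0,-30,0,0,0],[0,0,-38,0,0,0],[0,0,-38,0,0,0],[0,0,-30,0,0,0],[0,0,-12,0,0,0],[0,0,-4,0,0,0]]]' && python3 -m jog '[[[0,0,0,0,0,0],[0,0,-2,0,0,0],[0,0,0,0,0,0],[0,0,0,0,0,0]]]'
```

```text
time_s: 24.58
ee_pos: [509.5, 357.3, 65.9]
ee_rot: [-179.7, 0.3, 85.2]
contact_force: [-0.4, 0.2, -1.7]
width: 52.0
finger_force: 25.8
time_s: 24.92
ee_pos: [513.8, 360.5, 70.7]
ee_rot: [179.8, -0.1, 85.3]
contact_force: [-0.7, -0.1, -1.7]
width: 52.0
finger_force: 25.8
```

```bash
python3 -m jog '[[[0,0,-1.5,0,0,0],[0,0,0,0,0,0],[0,0,0,0,0,0],[0,0,0,0,0,0],[0,0,0,0,0,0],[0,0,0,0,0,0]]]'; python3 -m jog '[[[0,0,-0.7,0,0,0],[0,0,0,0,0,0],[0,0,0,0,0,0]]]'
```

```text
time_s: 25.42
ee_pos: [512.1, 359.6, 66.7]
ee_rot: [-180.0, 0.0, 85.3]
contact_force: [0.2, 0.0, -2.4]
width: 51.7
finger_force: 25.8
time_s: 25.67
ee_pos: [512.1, 359.5, 65.9]
ee_rot: [-180.0, 0.0, 85.3]
contact_force: [0.8, -0.5, -2.7]
width: 52.2
finger_force: 25.8
```

```bash
python3 -m jog '[[[0,0,-0.8,0,0,0],[0,0,-0.4,0,0,0],[0,0,0,0,0,0],[0,0,0,0,0,0]]]'; python3 -m jog '[[[0,0,-0.7,0,0,0],[0,0,0,0,0,0],[0,0,0,0,0,0]]]';python3 -m jog '[[[0,0,-0.5,0,0,0],[0,0,0,0,0,0],[0,0,0,0,0,0]]]'
```

```text
time_s: 26.0
ee_pos: [512.1, 359.5, 64.8]
ee_rot: [-180.0, 0.0, 85.3]
contact_force: [-0.3, 0.4, -1.8]
width: 52.0
finger_force: 25.8
time_s: 26.25
ee_pos: [512.2, 359.5, 64.6]
ee_rot: [180.0, -0.0, 85.3]
contact_force: [-2.3, -0.3, 3.7]
width: 52.3
finger_force: 27.0
time_s: 26.5
ee_pos: [512.1, 359.6, 64.6]
ee_rot: [180.0, -0.0, 85.3]
contact_force: [-3.2, -2.0, 5.7]
width: 52.1
finger_force: 27.7
```

```bash
python3 -m jog '[[[0,0,0,0,0,0],[0,0,0,0,0,0],[0,0,0,0,0,0],[0,0,0,0,0,0],[0,0,0,0,0,0],[0,0,0,0,0,0],[0,0,10,0,0,0],[0,0,25,0,0,0],[0,0,38,0,0,0],[0,0,38,0,0,0]]]' 0 && python3 -m jog '[[[0,0,38,0,0,0],[0,0,20,0,0,0],[0,0,0,0,0,0],[0,0,0,0,0,0],[0,0,0,0,0,0]]]'
python3 - <<'E'
from h import *
d=snap('wrist');s=ctrl.state();print(s['ee_pos'],s['ee_rot'],s['time_s']);save(d,'w4.png')
P=d['P'];hsv=cv2.cvtColor(d['pixels'],cv2.COLOR_RGB2HSV)
m=(P[...,2]>80)&(P[...,2]<115)&(abs(P[...,0]-512)<45)&(abs(P[...,1]-359)<100)
Q=P[m];print(len(Q),cv2.minAreaRect(Q[:,:2].astype(np.float32)),np.percentile(Q[:,2],[50,95]))
t=snap('top');save(t,'top2.png');P=t['P']
m=(P[...,2]>80)&(P[...,2]<115)&(abs(P[...,0]-512)<45)&(abs(P[...,1]-359)<100);Q=P[m]
if len(Q):print(len(Q),cv2.minAreaRect(Q[:,:2].astype(np.float32)))
for n,x,y in(('mag',483.6,97.2),('cy',501,25.1),('yel',518.1,-48)):
    m=(P[...,2]>122)&(P[...,2]<145)&(abs(P[...,0]-x)<25)&(abs(P[...,1]-y)<25);print(n,m.sum(),P[m].mean(0).round(1))
E
```

```text
time_s: 27.33
ee_pos: [511.0, 358.8, 174.9]
ee_rot: [-179.8, 0.1, 85.3]
contact_force: [1.0, 0.3, 0.7]
width: 88.3
finger_force: 0.0
time_s: 27.75
ee_pos: [511.5, 359.1, 231.7]
ee_rot: [-179.9, 0.1, 85.3]
contact_force: [-0.2, -0.7, -0.5]
width: 88.3
finger_force: 0.0
[511.02428094 358.81846768 230.52919765] [-1.79842979e+02  1.22012164e-01  8.52619007e+01] 27.8
9729 ((510.769287109375, 361.25909423828125), (151.62008666992188, 61.636661529541016), 85.15489196777344) [103.01728595 106.8316334 ]
433 ((510.2953796386719, 361.5830383300781), (150.0906982421875, 59.87126541137695), 83.07809448242188)
mag 49 [482.   97.  129.6]
cy 53 [499.6  24.8 129.5]
yel 53 [517.5 -47.8 129.8]
```

View pics/w4.png

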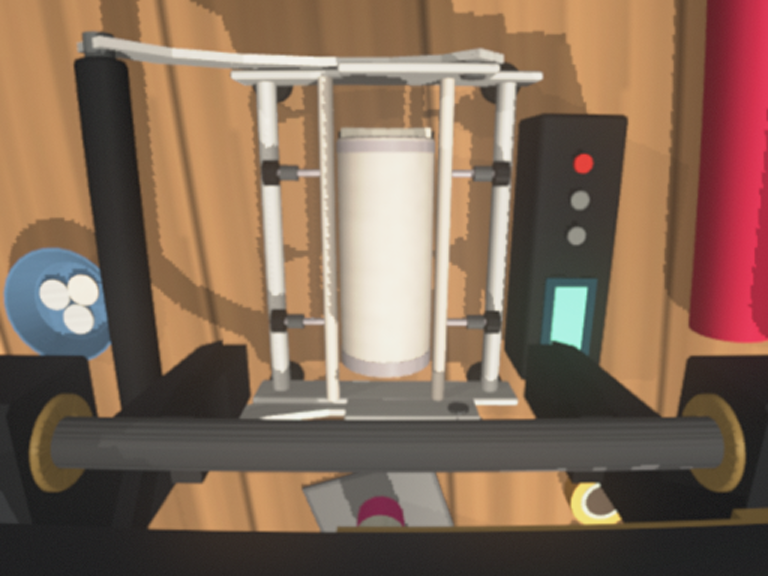

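Tumbler seated in the trough (385,250 in the 1.5× view): top z is 106.8 (expected 106), within about 2 mm of the seat. Top view data shows all bottles standing on the mat. Returning yellow first.

```bash
python3 -m jog '[[[0.6,-20,-6,0,0,-0.004],[0.6,-38,-6,0,0,-0.004],[0.6,-38,-6,0,0,-0.004],[0.6,-38,-6,0,0,-0.004],[0.6,-38,-6,0,0,-0.004],[0.6,-38,-6,0,0,-0.004],[0.6,-38,-6,0,0,-0.004],[0.6,-38,-6,0,0,-0.004],[0.6,-38,-6,0,0,-0.004],[0.6,-38,-6,0,0,-0.004]]]' 0 && python3 -m jog '[[[0.3,-30,-6,0,0,0],[0.3,-15,-6,0,0,0],[0,0,0,0,0,0],[0,0,0,0,0,0],[0,0,0,0,0,0],[0,0,0,0,0,0]]]'
```

```text
time_s: 28.68
ee_pos: [516.4, -4.1, 170.3]
ee_rot: [-179.8, 0.0, 83.0]
contact_force: [1.5, -0.4, 0.2]
width: 88.2
finger_force: 0.0
time_s: 29.18
ee_pos: [518.6, -46.3, 160.3]
ee_rot: [-180.0, -0.0, 83.0]
contact_force: [0.1, 0.1, 0.6]
width: 88.2
finger_force: 0.0
```

```bash
python3 -m jog '[[[-0.4,-1.5,-15,0,0,0],[0,0,-30,0,0,0],[0,0,-22,0,0,0],[0,0,-10,0,0,0],[0,0,-5,0,0,0],[0,0,-1,0,0,0],[0,0,0,0,0,0],[0,0,0,0,0,0],[0,0,0,0,0,0],[0,0,0,0,0,0]]]' && python3 -m jog '[[[0,0,0,0,0,0],[0,0,0,0,0,0],[0,0,0,0,0,0],[0,0,0,0,0,0],[0,0,0,0,0,0],[0,0,0,0,0,0],[0,0,0,0,0,0],[0,0,0,0,0,0],[0,0,0,0,0,0],[0,0,0,0,0,0]]]' 255 25
```

```text
time_s: 30.02
ee_pos: [519.4, -49.1, 78.9]
ee_rot: [179.9, 0.0, 83.0]
contact_force: [0.1, -0.0, -1.0]
width: 88.1
finger_force: 0.0
time_s: 30.85
ee_pos: [518.3, -48.9, 77.6]
ee_rot: [-180.0, -0.0, 83.0]
contact_force: [0.3, -1.1, -0.2]
width: 42.6
finger_force: 25.0
```

```bash
python3 -m jog '[[[0,0,15,0,0,0],[0,0,30,0,0,0],[0,0,15,0,0,0],[-3.5,-15,0,0,0,0],[-3.5,-30,0,0,0,0],[-3.5,-38,0,0,0,0],[-3.5,-38,0,0,0,0],[-3.5,-38,0,0,0,0],[-3.5,-38,0,0,0,0],[-3.5,-38,0,0,0,0]]]' 255 25 && python3 -m jog '[[[-3.5,-38,0,0,0,0],[-3.5,-38,0,0,0,0],[-3.5,-28,0,0,0,0],[-3.5,-15.8,0,0,0,0],[-3.5,-8,0,0,0,0],[0,0,-30,0,0,0],[0,0,-15,0,0,0],[0,0,-6,0,0,0],[0,0,-4,0,0,0],[0,0,0,0,0,0]]]' && python3 -m jog '[[[0,0,0,0,0,0],[0,0,0,0,0,0],[0,0,-1,0,0,0],[0,0,0,0,0,0],[0,0,0,0,0,0]]]'
```

```text
time_s: 31.68
ee_pos: [493.1, -285.5, 137.3]
ee_rot: [-180.0, -0.0, 83.0]
contact_force: [0.5, 0.5, -0.9]
width: 42.4
finger_force: 25.0
time_s: 32.52
ee_pos: [476.2, -410.4, 81.9]
ee_rot: [-179.9, -0.1, 83.0]
contact_force: [-0.2, -0.2, -0.5]
width: 43.0
finger_force: 25.0
time_s: 32.93
ee_pos: [476.7, -411.9, 82.3]
ee_rot: [180.0, 0.0, 83.0]
contact_force: [-0.7, -0.3, -1.6]
width: 42.5
finger_force: 25.0
```

Now at +4 relative; the floor is at about +2.

```bash
python3 -m jog '[[[-0.3,0,-0.9,0,0,0],[0,0,-0.7,0,0,0],[0,0,0,0,0,0],[0,0,0,0,0,0]]]' && python3 -m jog '[[[0,0,-0.5,0,0,0],[0,0,0,0,0,0],[0,0,0,0,0,0]]]' && python3 -m jog '[[[0,0,-0.4,0,0,0],[0,0,0,0,0,0],[0,0,0,0,0,0]]]'
```

```text
time_s: 33.27
ee_pos: [475.9, -411.7, 79.8]
ee_rot: [-180.0, -0.0, 83.0]
contact_force: [-0.5, 0.7, -1.2]
width: 43.1
finger_force: 25.0
time_s: 33.52
ee_pos: [476.1, -411.8, 79.6]
ee_rot: [180.0, 0.0, 83.0]
contact_force: [-0.2, 0.1, -1.0]
width: 42.7
finger_force: 25.0
time_s: 33.77
ee_pos: [476.2, -411.9, 79.6]
ee_rot: [180.0, 0.0, 83.0]
contact_force: [-0.7, 0.2, 1.8]
width: 42.5
finger_force: 25.0
```

```bash
python3 -m jog '[[[0,0,0,0,0,0],[0,0,0,0,0,0],[0,0,0,0,0,0],[0,0,0,0,0,0],[0,0,0,0,0,0],[0,0,20,0,0,0],[0,0,35,0,0,0],[1.9,20,20,0,0,0],[1.9,38,0,0,0,0],[1.9,38,0,0,0,0]]]' 0 && python3 -m jog '[[[1.9,38,0,0,0,0],[1.9,38,0,0,0,0],[1.9,38,0,0,0,0],[1.9,38,0,0,0,0],[1.9,38,0,0,0,0],[1.9,38,0,0,0,0],[1.9,38,0,0,0,0],[1.9,38,0,0,0,0],[1.9,24,0,0,0,0],[1.9,13,0,0,0,0]]]' && python3 -m jog '[[[0,0,0,0,0,0],[0,0,0,0,0,0],[0,0,-15,0,0,0],[0,0,-30,0,0,0],[0,0,-20,0,0,0],[0,0,-9,0,0,0],[0,0,-2.5,0,0,0],[0,0,0,0,0,0],[0,0,0,0,0,0],[0,0,0,0,0,0]]]'
```

```text
time_s: 34.6
ee_pos: [483.2, -316.7, 156.7]
ee_rot: [179.7, 0.1, 82.8]
contact_force: [0.7, 0.2, -0.9]
width: 88.0
finger_force: 0.0
time_s: 35.43
ee_pos: [500.5, 28.3, 154.2]
ee_rot: [180.0, -0.1, 83.1]
contact_force: [0.2, 0.1, 0.3]
width: 88.0
finger_force: 0.0
time_s: 36.27
ee_pos: [502.2, 24.9, 79.2]
ee_rot: [179.8, -0.0, 82.9]
contact_force: [0.0, 1.0, 0.0]
width: 88.0
finger_force: 0.0
```

```bash
python3 -m jog '[[[0,0,-0.5,0,0,0],[0,0,0,0,0,0],[0,0,0,0,0,0],[0,0,0,0,0,0],[0,0,0,0,0,0],[0,0,0,0,0,0],[0,0,0,0,0,0],[0,0,0,0,0,0],[0,0,0,0,0,0],[0,0,0,0,0,0]]]' 255 25 && python3 -m jog '[[[0,0,15,0,0,0],[0,0,30,0,0,0],[0,0,15,0,0,0],[-1.4,-15,0,0,0,0],[-1.4,-30,0,0,0,0],[-1.4,-38,0,0,0,0],[-1.4,-38,0,0,0,0],[-1.4,-38,0,0,0,0],[-1.4,-38,0,0,0,0],[-1.4,-38,0,0,0,0]]]' && python3 -m jog '[[[-1.4,-38,0,0,0,0],[-1.4,-38,0,0,0,0],[-1.4,-36,0,0,0,0],[-1.4,-20,0,0,0,0],[-1.4,-10,0,0,0,0],[0,0,-30,0,0,0],[0,0,-15,0,0,0],[0,0,-6,0,0,0],[0,0,-4,0,0,0],[0,0,0,0,0,0]]]' && python3 -m jog '[[[0,0,0,0,0,0],[0,0,0,0,0,0],[0,0,-1,0,0,0],[0,0,0,0,0,0],[0,0,0,0,0,0]]]'
```

```text
time_s: 37.1
ee_pos: [500.7, 25.3, 77.1]
ee_rot: [-180.0, -0.0, 83.0]
contact_force: [0.7, 0.2, -0.0]
width: 43.0
finger_force: 25.0
time_s: 37.93
ee_pos: [490.3, -211.4, 136.9]
ee_rot: [-180.0, -0.0, 83.0]
contact_force: [1.4, 0.4, -1.7]
width: 42.8
finger_force: 25.0
time_s: 38.77
ee_pos: [483.6, -350.7, 81.3]
ee_rot: [-179.9, -0.1, 83.0]
contact_force: [-0.1, 0.3, -1.1]
width: 42.8
finger_force: 25.0
time_s: 39.18
ee_pos: [484.3, -351.9, 81.7]
ee_rot: [180.0, 0.0, 83.0]
contact_force: [0.2, 0.0, -1.8]
width: 42.5
finger_force: 25.0
```

```bash
python3 -m jog '[[[0,0,-0.9,0,0,0],[0,0,-0.7,0,0,0],[0,0,-0.4,0,0,0],[0,0,0,0,0,0],[0,0,0,0,0,0]]]' && python3 -m jog '[[[0,0,-0.4,0,0,0],[0,0,0,0,0,0],[0,0,0,0,0,0]]]'
```

```text
time_s: 39.6
ee_pos: [484.0, -351.8, 79.2]
ee_rot: [180.0, 0.0, 83.0]
contact_force: [0.7, 0.2, -1.7]
width: 42.5
finger_force: 25.0
time_s: 39.85
ee_pos: [484.1, -351.9, 79.1]
ee_rot: [180.0, 0.0, 83.0]
contact_force: [-1.5, 0.5, 1.8]
width: 42.8
finger_force: 25.0
```

```bash
python3 -m jog '[[[0,0,0,0,0,0],[0,0,0,0,0,0],[0,0,0,0,0,0],[0,0,0,0,0,0],[0,0,0,0,0,0],[0,0,20,0,0,0],[0,0,35,0,0,0],[-0.5,20,20,0,0,0],[0,38,0,0,0,0],[0,38,0,0,0,0]]]' 0 && python3 -m jog '[[[0,38,0,0,0,0],[0,38,0,0,0,0],[0,38,0,0,0,0],[0,38,0,0,0,0],[0,38,0,0,0,0],[0,38,0,0,0,0],[0,38,0,0,0,0],[0,38,0,0,0,0],[0,30,0,0,0,0],[0,19,0,0,0,0]]]' && python3 -m jog '[[[0,0,0,0,0,0],[0,0,0,0,0,0],[0,0,-15,0,0,0],[0,0,-30,0,0,0],[0,0,-20,0,0,0],[0,0,-8,0,0,0],[0,0,-2,0,0,0],[0,0,0,0,0,0],[0,0,0,0,0,0],[0,0,0,0,0,0]]]' && python3 -m jog '[[[0,0,0,0,0,0],[0,0,0,0,0,0],[0,0,0,0,0,0],[0,0,0,0,0,0],[0,0,0,0,0,0],[0,0,0,0,0,0],[0,0,0,0,0,0],[0,0,0,0,0,0],[0,0,0,0,0,0],[0,0,0,0,0,0]]]' 255 25
```

```text
time_s: 40.68
ee_pos: [484.9, -256.6, 156.2]
ee_rot: [179.7, 0.1, 82.8]
contact_force: [0.5, 0.8, 0.1]
width: 87.8
finger_force: 0.0
time_s: 41.52
ee_pos: [483.1, 100.2, 153.9]
ee_rot: [180.0, -0.1, 83.1]
contact_force: [-0.8, -0.4, 0.3]
width: 88.2
finger_force: 0.0
time_s: 42.35
ee_pos: [484.9, 97.1, 80.3]
ee_rot: [179.8, -0.0, 82.9]
contact_force: [-0.7, 0.5, 0.5]
width: 87.8
finger_force: 0.0
time_s: 43.18
ee_pos: [483.4, 97.3, 78.7]
ee_rot: [-180.0, -0.0, 83.0]
contact_force: [-0.8, 0.4, 0.9]
width: 42.2
finger_force: 25.0
```

```bash
python3 -m jog '[[[0,0,15,0,0,0],[0,0,30,0,0,0],[0,0,25,0,0,0],[0.8,-15,0,0,0,0],[0.8,-30,0,0,0,0],[0.7,-38,0,0,0,0],[0.7,-38,0,0,0,0],[0.7,-38,0,0,0,0],[0.7,-38,0,0,0,0],[0.7,-38,0,0,0,0]]]' 255 25 && python3 -m jog '[[[0.7,-38,0,0,0,0],[0.7,-38,0,0,0,0],[0.7,-38,0,0,0,0],[0.7,-25,0,0,0,0],[0.8,-15,0,0,0,0],[0,0,0,0,0,0],[0,0,0,0,0,0],[0,0,-30,0,0,0],[0,0,-25,0,0,0],[0,0,-6,0,0,0]]]' && python3 -m jog '[[[0,0,-4,0,0,0],[0,0,0,0,0,0],[0,0,0,0,0,0],[0,0,-1,0,0,0],[0,0,0,0,0,0],[0,0,0,0,0,0]]]'
```

```text
time_s: 44.02
ee_pos: [488.0, -139.4, 148.5]
ee_rot: [-180.0, -0.0, 83.0]
contact_force: [0.9, -0.4, -0.8]
width: 42.4
finger_force: 25.0
time_s: 44.85
ee_pos: [490.0, -288.1, 83.7]
ee_rot: [-179.7, -0.2, 83.1]
contact_force: [1.0, 0.7, -1.6]
width: 42.5
finger_force: 25.0
time_s: 45.35
ee_pos: [492.7, -292.1, 83.8]
ee_rot: [179.9, 0.0, 83.0]
contact_force: [-0.3, -0.3, -0.3]
width: 42.4
finger_force: 25.0
```

```bash
python3 -m jog '[[[-0.1,0.1,-0.9,0,0,0],[0,0,-0.7,0,0,0],[0,0,-0.4,0,0,0],[0,0,0,0,0,0],[0,0,0,0,0,0]]]' && python3 -m jog '[[[0,0,-0.4,0,0,0],[0,0,0,0,0,0],[0,0,0,0,0,0]]]'
```

```text
time_s: 45.77
ee_pos: [492.0, -291.7, 80.7]
ee_rot: [-180.0, -0.0, 83.0]
contact_force: [0.2, -0.2, -2.2]
width: 42.5
finger_force: 25.0
time_s: 46.02
ee_pos: [492.1, -291.8, 80.7]
ee_rot: [180.0, 0.0, 83.0]
contact_force: [-0.3, 0.8, 3.3]
width: 42.1
finger_force: 25.0
```

```bash
python3 -m jog '[[[0,0,0,0,0,0],[0,0,0,0,0,0],[0,0,0,0,0,0],[0,0,0,0,0,0],[0,0,0,0,0,0],[0,0,20,0,0,0],[0,0,35,0,0,0],[0,0,38,0,0,0],[-6.5,-11,38,0,0,0],[-6.5,-11,38,0,0,0]]]' 0 && python3 -m jog '[[[0,0,30,0,0,0],[0,0,15,0,0,0],[0,0,7,0,0,0],[0,0,0,0,0,0],[0,0,0,0,0,0],[0,0,0,0,0,0]]]'
python3 - <<'E'
from h import *
d=snap('wrist');s=ctrl.state();print(s['ee_pos'],s['time_s']);save(d,'w5.png');P=d['P']
t=snap('top')['P']
for n,x,y in(('mag',492,-291),('cy',484,-352),('yel',476.4,-411)):
  for P_ in(P,t):
    m=(P_[...,2]>124)&(P_[...,2]<145)&(abs(P_[...,0]-x)<25)&(abs(P_[...,1]-y)<25);Q=P_[m];c,r=cv2.minEnclosingCircle(Q[:,:2].astype(np.float32));print(n,Q.mean(0).round(1),np.round(c,1),round(r,1))
E
```

```text
time_s: 46.85
ee_pos: [478.8, -313.2, 250.8]
ee_rot: [-180.0, -0.0, 83.0]
contact_force: [0.2, -0.2, 0.3]
width: 88.3
finger_force: 0.0
time_s: 47.35
ee_pos: [478.2, -312.9, 298.9]
ee_rot: [-179.8, -0.1, 83.0]
contact_force: [0.4, -0.5, -0.0]
width: 88.2
finger_force: 0.0
[ 478.15390249 -312.86113725  298.70515545] 47.4
mag [ 492.  -291.4  133.8] [ 492.2 -291.9] 14.0
mag [ 490.6 -289.8  130.7] [ 491.1 -290.7] 14.6
cy [ 484.4 -351.3  133.4] [ 484.3 -353.1] 14.0
cy [ 477.7 -363.2  128.5] [ 477.7 -363.2] 0.0
yel [ 476.4 -409.3  133.1] [ 476.4 -411.4] 14.3
yel [ 471.2 -401.3  131.4] [ 471. -402.] 4.8
```

View pics/w5.png

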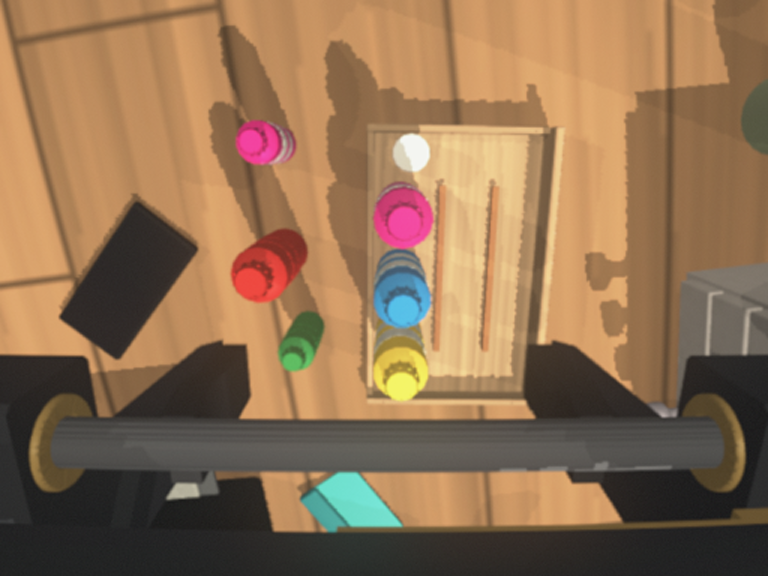

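The picture shows the three bottles upright at (404,219), (403,308) and (400,384). Each is within 1 mm of its first wrist measurement, the jar is still at (411,152), and the gripper is clear of everything. I'm handing the job in.

```bash
python3 -c "
from bench import ctrl
print(ctrl.finish_job())"
```

```text
the job is handed in; nothing more can be done
None
```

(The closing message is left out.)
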